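Spring a locked battery pack out of its dock with the release rod

ROBOT

A 7-joint arm with a two-finger parallel gripper is mounted at the origin on the work surface. World frame = base frame: x ahead of the robot, y to its left, z up, the work surface at z = 0. Lengths are in m, angles in degrees, forces in N, time in s.
With the tool pointing down it reaches from about 0.35 to 0.775 m from the base axis. Payload 3.1 kg.
Tool frame: the origin (TCP) lies on the centre line of the jaws, within the pads' length; the fingertips stand 17 mm ahead of it and the grasp point (between the pads) lies 2 mm behind it (robot.tip_reach is the distance from the TCP to the fingertips, in m); z points along the fingers, y is the direction in which the jaws open and shut (so a half turn about z gives the same grasp; the last joint's range is limited). The gripper opens to 85 mm and grips with 20 to 120 N. Pads are 22 mm wide; open, the fingers measure 114 mm over their backs; the gripper's body (76 mm by 85 mm) begins 54 mm behind the grasp point. The pads swing forward as they close: fully open they stand 13 mm farther back than shut.
Start: joints at [66.366, 17.813, 0.802, 86.603, -0.252, 75.585, -1.558], TCP at [0.199, -0.513, 0.248] pointing down, gripper open.
Joint ranges: [-154.91, 154.91], [-16.99, 109.72], [-72.82, 74.43], [7.12, 147.25], [-82.49, 262.49], [11.32, 116.49], [-174.64, 174.64]. Speed limits (degrees/s): [159.86, 159.86, 180, 180, 180, 180, 180].

INTERFACE

Orientations are given as [roll, pitch, yaw] about the fixed x, y, z axes, in that order (R = Rz(yaw) Ry(pitch) Rx(roll)).
In Python, from station import robot, fingers, vision, workorder, recognise gives the robot as it stands. Calls block until the motion is done:
- robot.move_to(position, orientation): joint-space move of the TCP to a pose.
- robot.line_to(position, orientation=None, velocity=0.15, f_stop=None): straight line of the TCP; orientation=None keeps the orientation; velocity is the mean speed in m/s. With f_stop (N) it stops when the force on the tool has changed by that much, and returns True; else False.
- robot.move_j(angles): joint-space move.
- fingers.gripper_to(opening, force=None): opening from 0.0 (shut) to 1.0 (fully open); force is the grip in N (None keeps the last); returns when the fingers have stopped.
- robot.pause(seconds).
- robot.inverse_kinematics(position, orientation): joint angles nearest the present ones, or None.
- vision.grab_frame(name): name is "side" or "top"; returns the picture (400x640x3 uint8, red, green, blue); there is no depth.
- vision.calibration(name): a dict with "mtx" (3x3 intrinsics, pixels), "k1" (the pictures are not rectified: a ray, as slopes to the right and down, at radius r is drawn at 1 + k1 r^2 times it, then the intrinsics apply), "extrinsics" (4x4, takes a point from world to camera coordinates). Camera axes: x right, y up, looking along -z (the intrinsics and any distortion apply to the point x, -y, -z); pixel columns grow to the right and rows downward; lengths in m; the calibration is good to about 2 mm. A picture is of the moment at which its call begins. calibration takes no time and is no camera call.
A pose or a line that the arm cannot do raises robot.PlanningError and nothing moves.
- workorder.close_job(): hands the job in, once; it reports no verdict.
Trained networks look in the newest picture that a camera, given by its name, has taken for a name from the list of things; names that differ only in an ending like _2 or _b are one class to them, and where a whole thing is asked for, a point or a joint stands for the part that bears it (a point fixed in the world has none). Each returns a list of dicts, best first, with "p" (0 to 1); they miss things now and then, are a little off and sometimes report something else, mostly with a low value. They report only what shows in the picture. A call takes as long as a camera call.
- recognise(label, camera): "rect" ([centre column, centre row, width, height] in pixels, round what is visible of it).
Readings, each from a call of its own:
- robot.current_time_s(): time.
- robot.current_joint_positions(): joint angles.
- robot.current_dq(): joint speeds.
- robot.current_joint_torque(): joint torques, N m.
- robot.current_tool_pos(): TCP position.
- robot.current_eef_rot(): TCP orientation.
- robot.current_contact_force(): force on the tool from outside, world axes, zero at the start.
- robot.current_torque(): the same for the moment, N m.
- robot.current_finger_gap(): opening from 0.0 (shut) to 1.0 (fully open).
Only numpy, scipy, OpenCV 4.12 (cv2) and the standard library are available. Lean on these libraries where they do the work, as an engineer would, in place of code of your own. Each camera call takes 0.05 s, during which the arm holds its last target.

TASK

Take the steel release rod from its stand, push it through the narrow slot in the top of the battery dock and feel for the latch tab hidden under the slot; press the tab down until the battery pack springs out of the front, gently, because the dock is damaged by more than 22 N. Do not pull the pack by hand. Then put the rod back in the hole of its stand, fully home and upright, let go of it, and leave the other things on the bench where they are.

Things in the scene. Friction and masses are not known exactly. Their poses are not given: they have to be found in the camera images.
- dock: Grey battery dock fixed to the bench, 130 mm (x) by 110 mm (y) by 66 mm high. Origin: on the bench, 70 mm behind its front face, midway between its sides; x points to its back, away from the robot (within 0.3 rad), z up. The front is open, and the black pack sits in it. The 8 mm thick roof has one through slot.
- slot (a point): Centre of the slot's mouth, in the plane of the dock's top (66 mm above the bench), 30 mm behind the dock's origin; same axes as the dock. The through slot is 52 mm long along the dock's y and 12 mm wide along x. Beside the hidden tab it is empty, deeper than the rod's shaft is long.
- search_mid (a point): Not the tab but the fixed middle of where it may be, 22 mm below the slot's mouth. The spring tab (16 mm long in y, as wide as the slot, flat top) lies up to 15 mm to either side along y and 13 mm higher or lower, unmeasured. It yields at 4 N, moves at 5 to 11 N, frees the pack after about 7 mm, has a hard stop at 9 mm; hold it down a second. It rises when let go.
- pack_front (a point): Centre of the front face of the black battery pack (90 x 76 x 36 mm, 0.18 kg) lying in the dock; 38 mm above the bench, axes as the dock. Locked, it is 72 mm in front of the dock's origin (2 mm out of the front). Once freed, a damped spring pushes the pack straight out of the front, 28 mm in half a second. A lip stands 8 mm out of this face.
- stand: Aluminium stand of the rod, fixed to the bench: a block 64 x 64 x 56 mm high, origin at the centre of its underside, z up. In the middle of its top is a square hole 13 mm wide (sides parallel to the block's) and 52 mm deep (its floor is 4 mm above the bench).
- rod_grip (a point): Centre of the square handle (16 x 16 mm, 48 mm tall, sides along x and y, z up along the rod) of the steel release rod (0.12 kg). Below it: a round collar 26 mm across, 5 mm thick (underside 29 mm below this point), then a shaft 8 mm across, 50 mm long. In the stand the collar rests on the stand's top, and this point is 85 mm above the bench.
- rod_tip (a point): Lower end (slightly tapered) of the rod's shaft, 79 mm below the centre of the handle along the rod.
- ring_gauge: Bystander: steel ring gauge, 48 mm across, 18 mm high. To be left alone.
- plug_gauge: Bystander: small dark plug gauge standing up, 26 mm across, 42 mm high. To be left alone.
- screwdriver: Bystander: screwdriver with black handle, lying down. To be left alone.
- caliper: Bystander: steel caliper with black slide, 170 mm long, lying down. To be left alone.
- jar: Bystander: grey jar with white lid, 64 mm across, 80 mm high. To be left alone.
- oil: Bystander: small white bottle with black cap, 44 mm across, 110 mm high. To be left alone.
- block: Bystander: steel block 50 x 30 x 35 mm. To be left alone.
- rod: The release rod as a whole (see rod_grip); origin at the tip of its shaft.
- pack: The battery pack as a whole (see pack_front); origin under its centre, 45 mm behind its front face.

How it is judged (in metres and radians):
On the way, in this order (a step that is already met when the one before it is completed fails the run):
1. the rod's tip is through the slot in the dock's top, the pack still locked (z of rod_tip in the frame of slot below -0.008 m and x of rod_tip in the frame of slot between -0.008 and 0.008 m and y of rod_tip in the frame of slot between -0.027 and 0.027 m and not (x of pack_front in the frame of dock below -0.082 m)), for 0.05 s.
2. with the rod in the slot, the pack has sprung at least 18 mm out (z of rod_tip in the frame of slot below -0.008 m and x of rod_tip in the frame of slot between -0.008 and 0.008 m and y of rod_tip in the frame of slot between -0.027 and 0.027 m and x of pack_front in the frame of dock below -0.09 m), for 0.1 s.
At the end, for the whole second after the job is handed in: The battery pack stands at least 18 mm farther out of the dock than when locked, still lying in the dock, at rest; the rod is home in its stand (tip within 12 mm of the bench, within 8 mm of the hole's axis, tilted less than 0.12 rad), released and at rest (z of rod_tip in the frame of stand below 0.012 m and horizontal distance between rod_tip and stand below 0.008 m and angle between rod_grip's own z axis and vertical below 0.12 rad and x of pack_front in the frame of dock below -0.09 m and linear speed of each of pack, rod below 0.01 m/s and height (world z) of pack_front above 0.03 m); the robot touches nothing.
It fails at once if more than 22 N between the rod and the dock or its latch (contact force between rod and dock above 22 N).
It fails at once if the pack is pulled or pushed by the robot (contact force between any of the arm, the fingers and pack above 1 N).
It fails at once if a bystander is moved more than 30 mm (distance of any of ring_gauge, plug_gauge, screwdriver, caliper, jar, oil, block from where it was at the start of the episode above 0.03 m).
It also fails if it takes over 54 s, if anything falls off the work surface, if the arm or the gripper's body presses on something with over 40 N, if the wrist force passes 120 N, or if a joint passes its speed limit or range.

## Working session

There is one attempt and no reset: what is moved stays moved. The work goes in short steps, each a Python script; the robot and the scene stay as the last script left them, time stands still between calls to the robot, and variables do not carry over. Pictures are saved under pics/ and viewed, and the job is handed in when it is done.

```bash
ls; mkdir -p pics; python3 - <<'E'
from station import robot, fingers, vision, workorder, recognise
import cv2, numpy as np
for n in ("side","top"):
    im=vision.grab_frame(n); cv2.imwrite(f"pics/{n}0.png",im[:,:,::-1])
    c=vision.calibration(n); print(n,c)
    for l in ("dock","stand","rod_grip","pack_front","rod_tip","slot"):
        try: print(l,[(np.round(r["rect"],1),round(r["p"],2)) for r in recognise(l,n)][:3])
        except Exception as e: print(l,e)
print(robot.current_time_s(),robot.current_eef_rot(),robot.current_contact_force(),robot.tip_reach)
E
```

```text
pics
side {'mtx': array([[380.66677385,   0.        , 325.30289403],
       [  0.        , 380.66677385, 203.33663244],
       [  0.        ,   0.        ,   1.        ]]), 'k1': 0.0016294955367002067, 'extrinsics': array([[-0.96288537, -0.26969624, -0.01075686,  0.56866876],
       [ 0.12507129, -0.48114409,  0.86767364, -0.13133496],
       [-0.23918392,  0.83412487,  0.49701786, -0.90312715],
       [ 0.        ,  0.        ,  0.        ,  1.        ]])}
dock [(array([342.5, 260.1,  78. ,  70.6]), 0.6)]
stand [(array([366.6, 193.4,  26.9,  28.1]), 0.73), (array([293.9, 192. ,  52.9,  16.4]), 0.48)]
rod_grip [(array([367.1, 176.9,  13.5,  17.2]), 0.55)]
pack_front [(array([371.6, 265.1,  17. ,  27.1]), 0.72)]
rod_tip [(array([367.9, 177.4,   9.1,  18. ]), 0.66), (array([320.4, 335.2,  26.1,  59.4]), 0.45)]
slot [(array([344.2, 260.8,  73.7,  63.5]), 0.78), (array([371.5, 266.6,  17.2,  23.1]), 0.65)]
top {'mtx': array([[519.97898971,   0.        , 310.75428718],
       [  0.        , 519.97898971, 201.37533027],
       [  0.        ,   0.        ,   1.        ]]), 'k1': -0.07625779146229823, 'extrinsics': array([[ 2.10905961e-03, -9.99986565e-01, -4.73518625e-03,
         8.29609163e-03],
       [ 9.86883306e-01,  1.31701287e-03,  1.61429881e-01,
        -5.84970230e-01],
       [-1.61421476e-01, -5.01354150e-03,  9.86872824e-01,
        -1.60898206e+00],
       [ 0.00000000e+00,  0.00000000e+00,  0.00000000e+00,
         1.00000000e+00]])}
dock [(array([259.1, 229.7,  40.6,  44.5]), 0.73), (array([294.5, 159.2,  12.8,  17.5]), 0.22)]
stand [(array([366.1, 227.3,  29.9,  24.4]), 0.92), (array([455.4, 236.7,  26.7,  21.2]), 0.73)]
rod_grip [(array([365.2, 224.4,  11.7,   7.8]), 0.49)]
pack_front []
rod_tip [(array([366.4, 228.1,   9.9,  10.6]), 0.43)]
slot [(array([257.1, 228.3,  42.5,  48.7]), 0.71)]
0.7 [1.79991424e+02 1.31720577e-03 2.12491139e+01] [-0.58753624 -0.13678742 -0.39987861] 0.017
```

```bash
python3 - <<'E'
import cv2
a=cv2.imread("pics/side0.png");b=cv2.imread("pics/top0.png")
cv2.imwrite("pics/sidef.png",a)
cv2.imwrite("pics/sc.png",cv2.resize(a[130:330,240:440],None,fx=3,fy=3,interpolation=cv2.INTER_CUBIC))
cv2.imwrite("pics/tc.png",cv2.resize(b[190:270,220:400],None,fx=4.4,fy=4.4,interpolation=cv2.INTER_CUBIC))
E
```

```text
(no output)
```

View pics/top0.png

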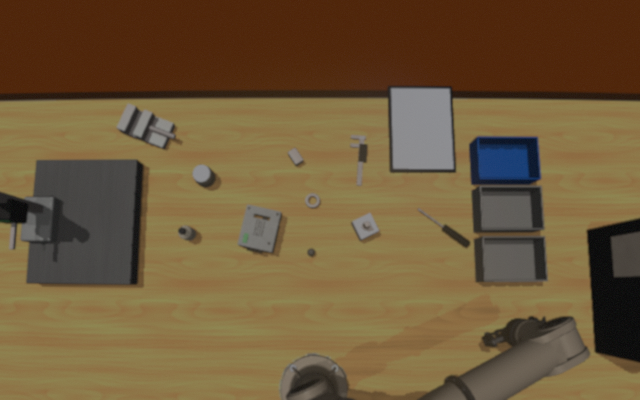

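View pics/side0.png

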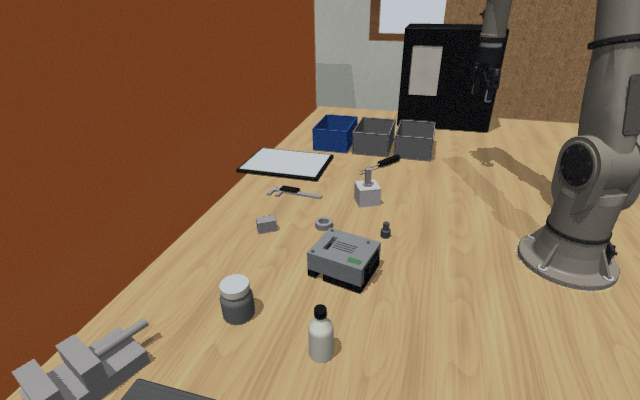

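View pics/sc.png

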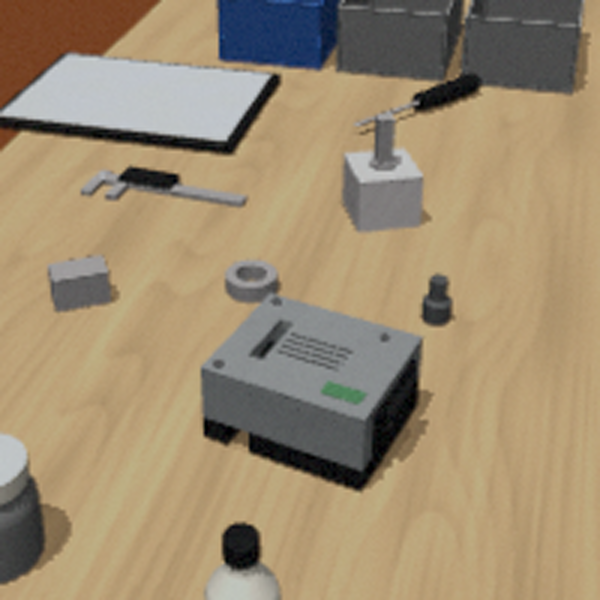

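View pics/tc.png

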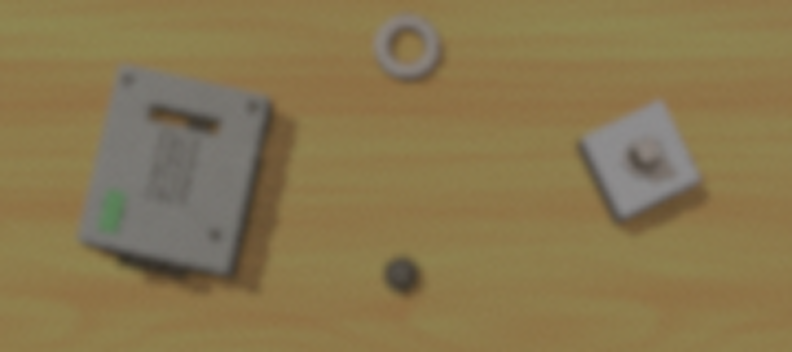

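The top view shows the dock at about (260,229) and the stand with the rod at (366,226). The ring (313,201) and plug gauge (311,252) lie between them. In the side view the dock is at (343,260) and the stand at (367,190). Next I'll refine the corners and fit the poses.

```bash
cat > h.py <<'E'
import numpy as np, cv2
from scipy.optimize import least_squares
from station import robot, fingers, vision, workorder, recognise
CAL={n:vision.calibration(n) for n in("side","top")}
def proj(P,n):
    c=CAL[n];P=np.atleast_2d(P);q=(c["extrinsics"]@np.c_[P,np.ones(len(P))].T)[:3].T
    a=np.c_[q[:,0]/-q[:,2],-q[:,1]/-q[:,2]];a=a*(1+c["k1"]*(a**2).sum(1))[:,None]
    return a@c["mtx"][:2,:2].T+c["mtx"][:2,2]
def toW(uv,z,n):
    return least_squares(lambda p:(proj([p[0],p[1],z],n)[0]-uv),[0.55,0]).x
def frame(p,L,z):
    c,s=np.cos(p[2]),np.sin(p[2]);L=np.asarray(L)
    return np.c_[p[0]+c*L[:,0]-s*L[:,1],p[1]+s*L[:,0]+c*L[:,1],np.broadcast_to(z,len(L))]
def fit(L,z,obs,p0):
    f=lambda p:np.concatenate([(proj(frame(p,L,z),n)-o).ravel() for n,o in obs.items()])
    r=least_squares(f,p0,loss="soft_l1");return r.x,f(r.x).reshape(-1,2)
E
cat > fit.py <<'E'
from h import *
import sys
g={n:cv2.cvtColor(cv2.imread(f"pics/{n}0.png"),cv2.COLOR_BGR2GRAY) for n in CAL}
def px(cs,n):
    s,o=(4.4,(220,190)) if n=="top" else (3,(240,130))
    p=((np.array(cs)+.5)/s-.5+o).astype(np.float32).reshape(-1,1,2)
    q=cv2.cornerSubPix(g[n],p.copy(),(3,3),(-1,-1),(3,100,.001))
    d=np.linalg.norm(q-p,axis=2).ravel(); print(n,"subpix shift",d.round(1))
    q[d>1.5]=p[d>1.5]
    return q.reshape(-1,2)
# order BL(back,left) BR FR FL
dt=px([(122,66),(271,98),(233,276),(80,240)],"top")
ds=px([(204,369),(268,297),(421,341),(370,410)],"side")
# dock frame: x back y left ; side view: which corners? side cam beyond left looking right; back is to image left
LD=np.array([(.06,.055),(.06,-.055),(-.07,-.055),(-.07,.055)])
pd,r=fit(LD,.066,{"top":dt,"side":ds},[.52,.1,-.2]);print("dock",pd,"deg",np.degrees(pd[2]));print(r.round(2))
for n,o in(("top",dt),("side",ds)):print(n,fit(LD,.066,{n:o},pd)[0])
LS=.032*np.array([(1,1),(1,-1),(-1,-1),(-1,1)])
st=px([(580,142),(660,99),(702,184),(623,222)],"top")
ss=px([(345,153),(400,147),(421,178),(353,188)],"side")
w=[toW(q,.056,"top") for q in st];print(np.array(w).round(4))
w=[toW(q,.056,"side") for q in ss];print("side stand",np.array(w).round(4))
for n in CAL:
    print("grid",n)
np.save("dock.npy",pd)
E
python3 fit.py
```

```text
top subpix shift [2.7 0.5 0.  0.6]
side subpix shift [1.3 0.  1.1 3.7]
dock [ 0.50216767  0.16956888 -0.19379422] deg -11.103591178388978
[[-0.92 -0.1 ]
 [-0.37 -1.08]
 [-0.52 -0.47]
 [ 0.02  0.3 ]
 [ 0.72 -0.97]
 [ 0.41 -2.34]
 [ 0.32 -2.3 ]
 [-0.33  1.8 ]]
top [ 0.50110925  0.16808129 -0.21116898]
side [ 0.50178659  0.17396349 -0.18805699]
top subpix shift [1.  0.1 1.4 2. ]
side subpix shift [0.9 0.  0.7 0. ]
[[ 0.5214 -0.1191]
 [ 0.5492 -0.1766]
 [ 0.4913 -0.203 ]
 [ 0.4609 -0.1491]]
side stand [[ 0.5452 -0.166 ]
 [ 0.4949 -0.1996]
 [ 0.4635 -0.1414]
 [ 0.5235 -0.1011]]
grid side
grid top
```

```bash
python3 - <<'E'
from h import *
a=cv2.imread("pics/side0.png");b=cv2.imread("pics/top0.png")
def ov(im,n,box,s,name,pol):
    x,y,w,h=box
    o=cv2.resize(im[y:y+h,x:x+w],None,fx=s,fy=s,interpolation=cv2.INTER_CUBIC)
    o=cv2.convertScaleAbs(o,alpha=1.5)
    for P in pol:
        q=((proj(P,n)-[x,y]+.5)*s-.5)
        cv2.polylines(o,[np.round(q*16).astype(int).reshape(-1,1,2)],True,(0,255,0),1,cv2.LINE_AA,4)
    return o
pd=np.load("dock.npy")
LD=np.array([(.06,.055),(.06,-.055),(-.07,-.055),(-.07,.055)])
SL=np.array([(.036,.026),(.036,-.026),(.024,-.026),(.024,.026)])
LS=.032*np.array([(1,1),(1,-1),(-1,-1),(-1,1)])
ps=[.5055,-.162,np.radians(25)]
P1=[frame(pd,LD,.066),frame(pd,SL,.066)];P2=[frame(ps,LS,.056),frame(ps,LS,0)]
A=ov(b,"top",(230,198,60,60),6.5,"",P1);B=ov(b,"top",(336,198,60,60),6.5,"",P2)
cv2.imwrite("pics/o1.png",np.hstack([A,B]))
A=ov(a,"side",(300,222,90,70),4.4,"",P1);B=ov(a,"side",(332,160,70,54),5.7,"",P2)
h=min(len(A),len(B));cv2.imwrite("pics/o2.png",np.hstack([A[:h],B[:h]]))
E
```

```text
(no output)
```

View pics/o1.png

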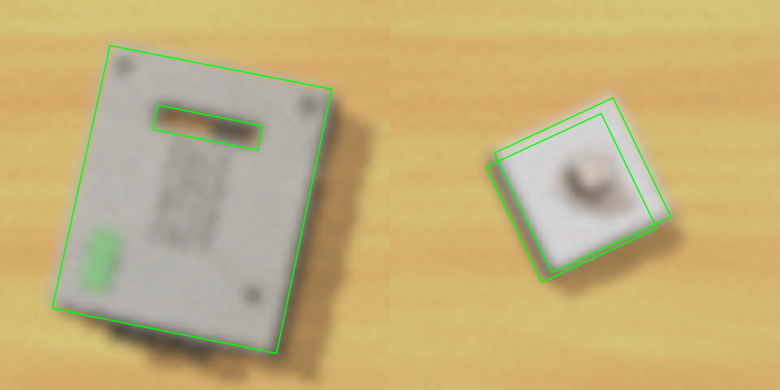

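View pics/o2.png

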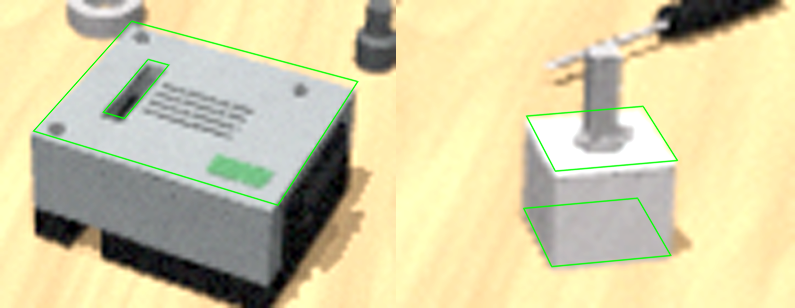

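```bash
cat > fit2.py <<'E'
from h import *
from scipy.ndimage import map_coordinates
from scipy.optimize import minimize
G={}
for n in CAL:
    g=cv2.GaussianBlur(cv2.cvtColor(cv2.imread(f"pics/{n}0.png"),cv2.COLOR_BGR2GRAY).astype(float),(0,0),.7)
    G[n]=np.hypot(cv2.Sobel(g,cv2.CV_64F,1,0),cv2.Sobel(g,cv2.CV_64F,0,1))
def edges(L,z):
    return [(L[i],L[(i+1)%4],z) for i in range(4)]
def score(p,E,n):
    t=np.linspace(.06,.94,40)[:,None];s=0
    for a,b,z in E:
        q=proj(frame(p,a+(b-a)*t,z),n)
        s+=map_coordinates(G[n],[q[:,1],q[:,0]],order=1).mean()
    return s
def run(E,p0,names):
    f=lambda d:-sum(score(p0+d*[.001,.001,.01],E,n) for n in names)
    best=min((minimize(f,d0,method="Nelder-Mead",options=dict(initial_simplex=np.array(d0)+np.r_[[np.zeros(3)],2*np.eye(3)])) for d0 in np.random.default_rng(0).uniform(-3,3,(12,3))),key=lambda r:r.fun)
    return p0+best.x*[.001,.001,.01],best.fun
LD=np.array([(.06,.055),(.06,-.055),(-.07,-.055),(-.07,.055)])
SL=np.array([(.036,.026),(.036,-.026),(.024,-.026),(.024,.026)])
LS=.032*np.array([(1,1),(1,-1),(-1,-1),(-1,1)])
for nm,E,p0 in(("dock",edges(LD,.066),np.array([.5015,.169,-.2])),("slot",edges(SL,.066),np.array([.5015,.169,-.2])),("stand",edges(LS,.056),np.array([.505,-.163,np.radians(25)]))):
    for ns in(["top"],["side"],["top","side"]):
        p,s=run(E,p0,ns);print(nm,ns,p.round(4),round(s))
        if nm!="stand":print("   slot",frame(p,[(.03,0)],.066).round(4))
E
python3 fit2.py
```

```text
dock ['top'] [ 0.5039  0.1707 -0.2208] -254
   slot [[0.5331 0.1642 0.066 ]]
dock ['side'] [ 0.5022  0.1744 -0.2063] -554
   slot [[0.5315 0.1682 0.066 ]]
dock ['top', 'side'] [ 0.5024  0.1733 -0.204 ] -771
   slot [[0.5318 0.1672 0.066 ]]
slot ['top'] [ 0.5049  0.172  -0.2437] -413
   slot [[0.534  0.1647 0.066 ]]
slot ['side'] [ 0.5025  0.1724 -0.1674] -783
   slot [[0.5321 0.1674 0.066 ]]
slot ['top', 'side'] [ 0.5029  0.1718 -0.1728] -1140
   slot [[0.5324 0.1667 0.066 ]]
stand ['top'] [ 0.5073 -0.163   0.4412] -343
stand ['side'] [ 0.5048 -0.1561  0.42  ] -604
stand ['top', 'side'] [ 0.5067 -0.1608  0.4333] -843
```

```bash
python3 - <<'E'
import cv2,numpy as np
a=cv2.imread("pics/side0.png");b=cv2.imread("pics/top0.png")
A=cv2.resize(a[162:202,350:386],None,fx=10,fy=10,interpolation=cv2.INTER_CUBIC)
B=cv2.resize(b[208:248,346:384],None,fx=10,fy=10,interpolation=cv2.INTER_CUBIC)
cv2.imwrite("pics/hz.png",np.hstack([A,cv2.convertScaleAbs(B,alpha=1.4)]))
E
```

```text
(no output)
```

View pics/hz.png

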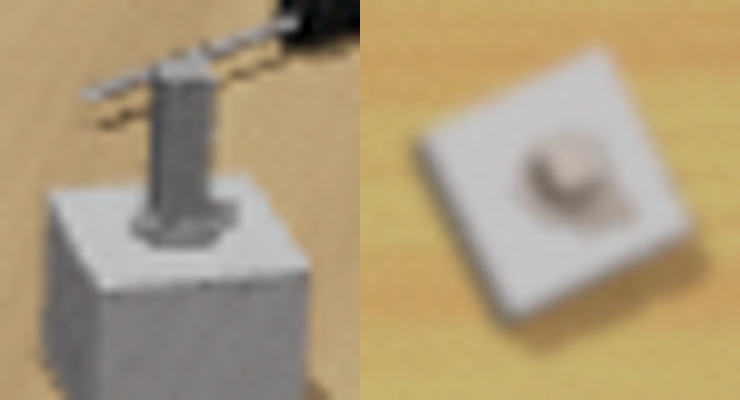

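```bash
python3 - <<'E'
from h import *
print(toW([367.2,224.4],.109,"top"),toW([368.0,168.6],.109,"side"))
robot.move_to([.5065,-.161,.20],[180,0,25])
print(robot.current_time_s(),robot.current_tool_pos(),robot.current_joint_positions())
for n in CAL: cv2.imwrite(f"pics/{n}1.png",vision.grab_frame(n)[:,:,::-1])
# reachability for dock
for y in (25,-12,-65,115): print(y,robot.inverse_kinematics([.5325,.1665,.2],[180,0,y]),robot.inverse_kinematics([.5325,.1665,.1],[180,0,y]) is not None)
a=cv2.imread("pics/side1.png")[90:215,310:430];b=cv2.imread("pics/top1.png")[180:270,310:430]
cv2.imwrite("pics/m1.png",np.vstack([cv2.resize(a,None,fx=3,fy=3),cv2.resize(b,None,fx=3,fy=3)])[:600])
E
```

```text
[ 0.50407794 -0.16306797] [ 0.50449035 -0.15341523]
2.4167 [ 0.50603239 -0.16298571  0.20002768] [ 29.6579423   18.5512363  -17.59953912  93.4335015    5.9927857
  68.93175163 -54.41170486]
25 [  0.61084167  22.79728743 -26.89397755  89.01029962  10.69858559
  70.75610571 -93.01189759] True
-12 [  -3.09828322   22.05736769  -21.6835251    89.15913258    8.46929691
   70.40784128 -128.18622885] True
-65 [ -62.16909455   32.00126355   64.5867975    91.43291016  -29.61485493
   75.60800678 -148.38733304] True
115 [ 10.34630728  25.77342415 -41.34398325  88.63683799  17.55319073
  72.24640183  -8.55465476] True
```

View pics/m1.png

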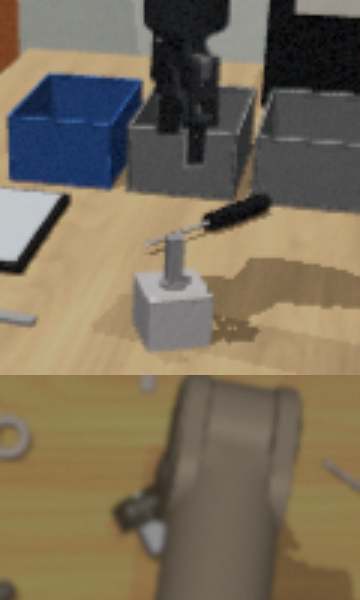

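```bash
python3 - <<'E'
from h import *
print(robot.current_tool_pos())
T=robot.current_tool_pos();c,s=np.cos(np.radians(25)),np.sin(np.radians(25))
jd=np.array([s,-c,0])
pts=np.array([T+[0,0,.0],T+[0,0,-.017+.013]]+[T+[0,0,-.004]+k*jd*.0425 for k in(1,-1)]+[T+[0,0,-.004]+k*jd*.057 for k in(1,-1)])
for n,(x,y,w,h) in(("side",(340,85,60,70)),("top",(335,190,50,60))):
    s_=8;a=cv2.imread(f"pics/{n}1.png")[y:y+h,x:x+w];o=cv2.convertScaleAbs(cv2.resize(a,None,fx=s_,fy=s_,interpolation=cv2.INTER_CUBIC),alpha=1.5)
    for q in (proj(pts,n)-[x,y]+.5)*s_: cv2.drawMarker(o,tuple(int(v) for v in q),(0,255,0),0,10)
    cv2.imwrite(f"pics/g_{n}.png",o)
a,b=cv2.imread("pics/g_side.png"),cv2.imread("pics/g_top.png");h=480
cv2.imwrite("pics/g.png",np.hstack([a[:h,:390],b[:h]]))
E
```

```text
[ 0.50606014 -0.16284656  0.20003345]
```

View pics/g.png

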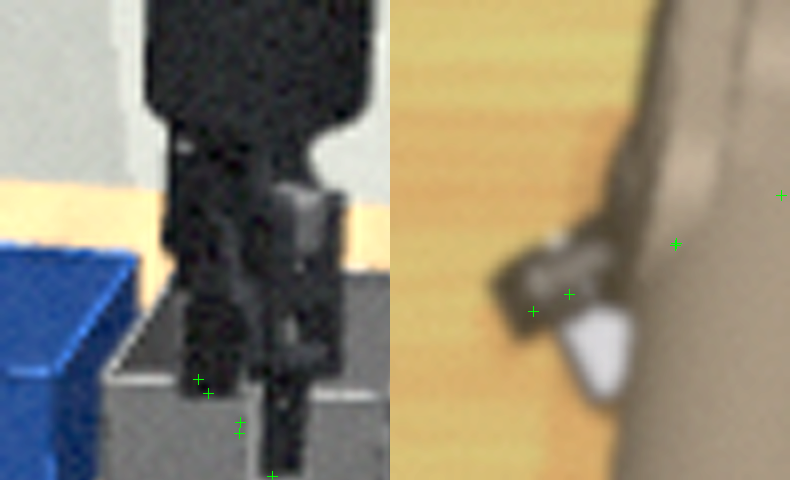

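```bash
python3 - <<'E'
from h import *
robot.line_to([.5055,-.159,.20],[180,0,25])
print(robot.current_tool_pos(),robot.current_contact_force())
print(robot.line_to([.5055,-.159,.086],velocity=.12,f_stop=6))
robot.pause(.2)
print(robot.current_time_s(),robot.current_tool_pos(),robot.current_eef_rot(),robot.current_contact_force())
for n in CAL: cv2.imwrite(f"pics/{n}2.png",vision.grab_frame(n)[:,:,::-1])
a=cv2.imread("pics/side2.png")[140:210,330:405];b=cv2.imread("pics/top2.png")[190:260,330:400]
cv2.imwrite("pics/m2.png",np.hstack([cv2.resize(a,None,fx=5.5,fy=5.5,interpolation=2),cv2.resize(b,None,fx=5.5,fy=5.5)]))
E
```

```text
[ 0.5053474  -0.15920432  0.20004224] [0.04982327 0.42224412 0.54547518]
False
4.0667 [ 0.50608242 -0.15917035  0.08677309] [ 1.79933799e+02 -6.60573841e-02  2.49978358e+01] [-0.39747839  0.98017918 -1.05466137]
```

View pics/m2.png

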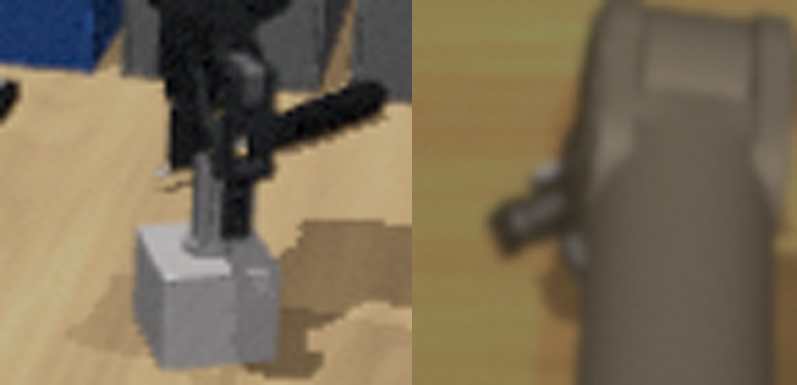

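The handle, at crop (207,205), sits midway between the fingers at about 183 and 235. I'll close gently and check the force.

```bash
python3 - <<'E'
from h import *
f0=robot.current_contact_force();t0=robot.current_torque()
print(fingers.gripper_to(0.0,20)); robot.pause(.2)
print(robot.current_finger_gap()*85,robot.current_contact_force()-f0,robot.current_torque()-t0,robot.current_tool_pos(),robot.current_time_s())
E
```

```text
False
15.901288691680756 [ 0.31973211 -0.08303935 -0.73947069] [-0.17169733 -0.2333637   0.04541069] [ 0.50562253 -0.15923947  0.08604356] 5.0
```

```bash
python3 - <<'E'
from h import *
np.save("home.npy",robot.current_tool_pos())
fingers.gripper_to(0.0,80); robot.pause(.1)
print(robot.current_tool_pos(),robot.current_contact_force())
print(robot.line_to([.5055,-.159,.20],velocity=.15,f_stop=15),robot.current_contact_force())
robot.move_to([.5325,.1665,.20],[180,0,25]); 
robot.line_to([.5325,.1665,.158],velocity=.1,f_stop=5);robot.pause(.2)
print(robot.current_time_s(),robot.current_tool_pos(),robot.current_eef_rot(),robot.current_contact_force(),robot.current_finger_gap()*85)
for n in CAL: cv2.imwrite(f"pics/{n}3.png",vision.grab_frame(n)[:,:,::-1])
T=robot.current_tool_pos();tip=T-[0,0,.08]
for n in CAL: print(n,proj([tip,tip+[0,0,.079]],n))
a=cv2.imread("pics/side3.png")[190:290,300:390];b=cv2.imread("pics/top3.png")[190:260,220:300]
cv2.imwrite("pics/m3.png",np.hstack([cv2.resize(a,None,fx=6,fy=6,interpolation=2)[:420],cv2.resize(b,None,fx=3,fy=6)[:420]]))
E
```

```text
[ 0.50572175 -0.15917126  0.08616462] [ 0.32192708 -0.0385676   0.83958472]
False [-0.59225591 -0.57901002 -2.03848657]
8.2333 [0.53313341 0.1667456  0.15892898] [ 1.79987002e+02 -1.07433303e-01  2.49952621e+01] [ 0.42418634  0.65986536 -1.32520246] 14.71228502270583
side [[329.65192484 237.55321365]
 [329.46404693 207.11597894]]
top [[260.1314121  216.18917876]
 [257.44560349 212.63640776]]
```

View pics/m3.png

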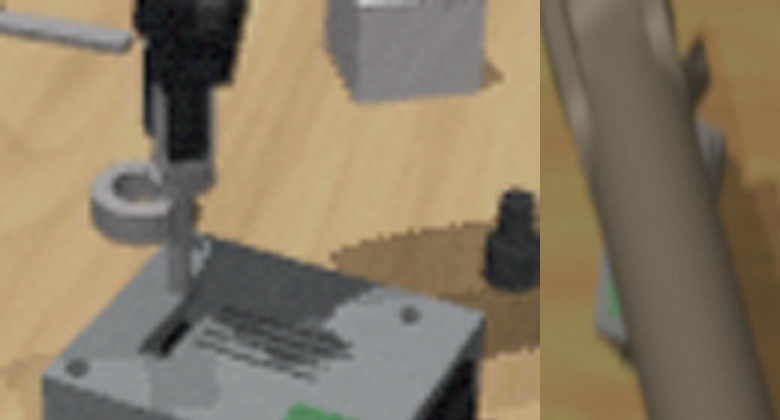

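The rod is held. Its tip is at px (330,238) in the side view, which matches the prediction of (329.7,237.6). I'll align with the slot as the side camera sees it and probe down.

```bash
cat >> h.py <<'E'
YAW=-.205;S0=np.array([.5321,.1674])
ex=np.array([np.cos(YAW),np.sin(YAW)]);ey=np.array([-np.sin(YAW),np.cos(YAW)])
def XY(dx,dy): return S0+dx*ex+dy*ey
def loc():
    T=robot.current_tool_pos();d=T[:2]-S0
    return np.round([d@ex*1e3,d@ey*1e3,(T[2]-.08-.066)*1e3],2)
def st(m=""): print(m,"t",round(robot.current_time_s(),2),"loc",loc(),"F",np.round(robot.current_contact_force(),2),flush=True)
E
python3 - <<'E'
from h import *
p=XY(0,0)
robot.line_to([*p,.156],velocity=.05);robot.pause(.2);st("above")
r=robot.line_to([*p,.146-.012],velocity=.03,f_stop=4);st(r)
E
```

```text
above t 8.78 loc [-0.   -0.01 10.  ] F [ 0.88 -0.44 -0.9 ]
False t 9.67 loc [  0.12   0.11 -11.83] F [ 0.15 -0.24 -1.06]
```

```bash
python3 - <<'E'
from h import *
p=XY(0,0)
r=robot.line_to([*p,.146-.037],velocity=.025,f_stop=3.5);st(r)
E
```

```text
False t 10.82 loc [ -0.18   0.68 -36.95] F [ 0.47  3.12 -1.7 ]
```

Nothing underneath, but a +3 N force in y suggests the rod brushed the tab on its -y side. I'll raise it and probe at -y.

```bash
python3 - <<'E'
from h import *
robot.line_to([*XY(0,0),.146-.0045],velocity=.08);st("up")
r=robot.line_to([*XY(0,-.012),.146-.0045],velocity=.04,f_stop=5);robot.pause(.15);st(r)
r=robot.line_to([*XY(0,-.012),.146-.037],velocity=.025,f_stop=3);st(r)
E
```

```text
up t 11.38 loc [ 0.01 -1.7  -4.85] F [ 0.28  0.14 -1.86]
False t 11.97 loc [ -0.13 -11.75  -4.52] F [-0.29  0.32 -1.48]
True t 12.6 loc [  0.04 -12.01 -15.52] F [ 0.14 -0.04  2.1 ]
```

```bash
python3 - <<'E'
from h import *
st()
for d in (.0175,.0195,.0215,.0228,.024):
    r=robot.line_to([*XY(0,-.012),.146-d],velocity=.012,f_stop=9);st(r)
    if r: break
robot.pause(1.0);st("held")
im=vision.grab_frame("side");cv2.imwrite("pics/side4.png",im[:,:,::-1])
cv2.imwrite("pics/m4.png",cv2.resize(im[200:300,290:400,::-1],None,fx=5,fy=5,interpolation=2))
E
```

```text
t 12.6 loc [  0.04 -12.01 -15.52] F [ 0.14 -0.04  2.1 ]
False t 12.89 loc [  0.3  -11.82 -17.02] F [0.44 0.23 4.59]
False t 13.21 loc [  0.27 -11.89 -19.31] F [ 0.3  -0.6   4.09]
False t 13.53 loc [  0.24 -11.96 -21.58] F [ 1.4  -0.63  3.32]
False t 13.78 loc [  0.22 -11.94 -22.79] F [1.59 0.34 3.85]
False t 14.03 loc [  0.28 -11.88 -23.64] F [0.24 0.33 4.56]
held t 15.03 loc [  0.28 -11.86 -23.62] F [ 0.45 -0.96  4.42]
```

View pics/m4.png

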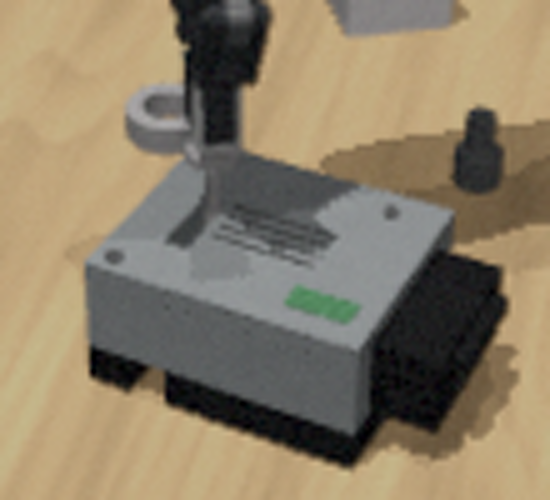

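The pack has sprung out, seen at crop (440,330), and the force stayed near 6 N. Now the rod goes back to the stand.

```bash
python3 - <<'E'
from h import *
H=np.load("home.npy")
robot.line_to([*XY(0,-.012),.205],velocity=.12,f_stop=20);st("out")
robot.move_to([H[0],H[1],.205],[180,0,25])
robot.line_to([H[0],H[1],.150],[180,0,25],velocity=.08);robot.pause(.3)
print(H,robot.current_tool_pos(),robot.current_eef_rot(),robot.current_time_s(),robot.current_contact_force())
im=vision.grab_frame("side")
cv2.imwrite("pics/m5.png",np.hstack([cv2.resize(im[130:215,335:405,::-1],None,fx=5,fy=5,interpolation=2),cv2.resize(im[215:300,305:395,::-1],None,fx=5,fy=5,interpolation=2)]))
E
```

```text
out t 15.93 loc [ -0.91 -12.63  57.66] F [ 0.84 -1.31 -1.08]
[ 0.50562253 -0.15923947  0.08604356] [ 0.5058808  -0.1593311   0.15043502] [ 1.79963927e+02 -3.56355991e-02  2.49950726e+01] 18.2667 [ 0.08881351  0.09318026 -0.51712377]
```

View pics/m5.png

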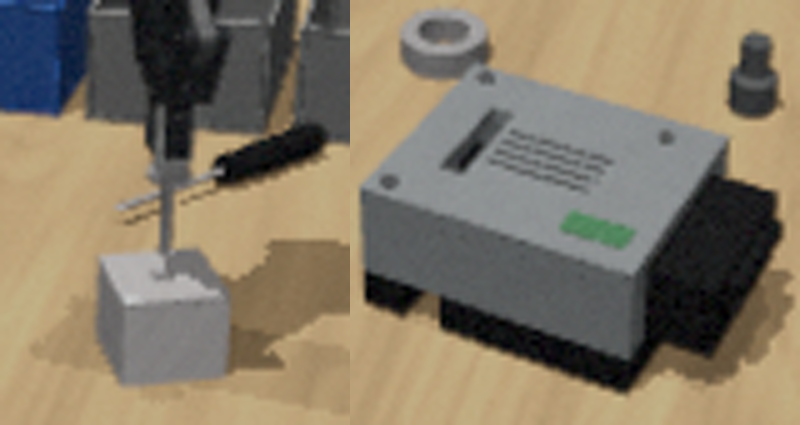

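The rod hangs straight above the hole, crop (168,260), and the pack stays out. Now inserting.

```bash
python3 - <<'E'
from h import *
H=np.load("home.npy")
r=robot.line_to([H[0],H[1],.128],velocity=.04,f_stop=6);print(r,robot.current_tool_pos(),robot.current_contact_force())
if not r:
    r=robot.line_to([H[0],H[1],.0845],velocity=.04,f_stop=6);robot.pause(.2);print(r,robot.current_tool_pos(),robot.current_contact_force(),robot.current_torque(),robot.current_time_s())
E
```

```text
False [ 0.50555433 -0.15923245  0.12788903] [-0.43069772 -1.007584   -2.0682525 ]
True [ 0.5053525  -0.15943555  0.08610629] [-0.10808827  1.17165069  5.34857972] [ 0.08850727  0.0881989  -0.03420001] 20.1917
```

```bash
python3 - <<'E'
from h import *
H=np.load("home.npy")
fingers.gripper_to(1.0,20);robot.pause(.2);print(robot.current_finger_gap(),robot.current_contact_force())
T=robot.current_tool_pos();print(robot.line_to([T[0],T[1],.22],velocity=.12,f_stop=8))
robot.move_to([.40,-.36,.26],[180,0,25]);robot.pause(.5)
for n in CAL:
    im=vision.grab_frame(n);cv2.imwrite(f"pics/{n}6.png",im[:,:,::-1])
a=cv2.imread("pics/side6.png")[150:300,290:410];b=cv2.imread("pics/top6.png")[130:270,180:400]
cv2.imwrite("pics/m6.png",np.hstack([cv2.resize(a,None,fx=3,fy=3,interpolation=2)[:420],cv2.convertScaleAbs(cv2.resize(b,None,fx=2,fy=3),alpha=1.4)[:420]]))
print(robot.current_time_s(),robot.current_contact_force())
E
```

```text
0.9984292739122214 [ 0.0474663  -0.53704445  0.06229858]
False
23.8667 [0.11308113 0.01458288 0.06094481]
```

View pics/m6.png

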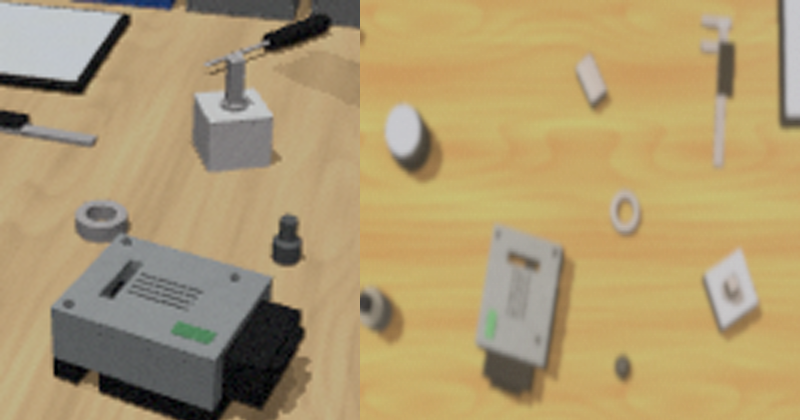

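The rod stands upright with its collar on the stand, crop (235,85). The pack is well out at (265,345), and the bystanders haven't moved.

```bash
python3 -c "
from station import workorder;print(workorder.close_job())"
```

```text
the job is handed in; nothing more can be done
None
```

The battery pack is out and the rod is back in its stand. I handed the job in at about 24 s; no verdict is reported.

- **Finding the tab:** The first probe, at the slot's centre, found nothing underneath. It brushed the tab's side with about 3 N. The second probe, 12 mm towards -y, met the tab about 15 mm below the slot's mouth.
- **Pressing:** I pressed the tab down about 8 mm and held it for 1 s. The readings showed about 6 N above the unloaded value, against the 22 N limit. The camera then showed the pack sprung out.
- **Returning the rod:** It went back in and seated with the tool at the same height as at pick-up (86.1 mm against 86.0 mm). I then opened the gripper and moved the arm clear.

**Last checks:** The final pictures show the rod upright with its collar on the stand, the pack still out, and the bystanders in view unmoved. The force on the tool was about 0 N. I judged the pack's travel by eye only, but it is clearly well out.

**Disagreement:** The two cameras differed by 4 to 7 mm in y on the dock and stand fits. I used the side camera for the slot because the held rod's tip matched it to within a pixel.

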